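Seat the sample carousel on its drive

TASK

The round sample carousel has been left perched on top of its drive unit's three studs, with its holes out of line. Turn it until it drops onto the studs, then press it down fully home on its seat, and leave it there. Leave the tube rack, the yellow tub and the white tip box where they are.

Things in the scene. Friction and masses are not known exactly. Their poses are not given: they have to be found in the camera images.
- carousel_mid (a point): Sample carousel, loose, one rigid off-white plastic piece, about 0.33 kg: round plate 170 mm across, 12 mm thick, closed round hub in the middle. Point on its axis, 21 mm above the plate's underside; z up. A blind 23 mm bore under the hub sits over the drive's spindle, so it can be turned either way about it. At the start the underside is 20 mm above the seat, resting on the stud tops.
- hub_top (a point): Middle of the flat round top of the carousel's hub (48 mm across), 42 mm above the plate's underside. Once on the studs the carousel rests on a stiff collar; it takes a firm push of about 10 N straight down here to slide the last 12 mm to the seat, and it then stays down.
- post_mid (a point): One of the carousel's three alike upright finger posts (16 mm across, standing 32 mm above the plate), half-way up; pushed sideways it turns the carousel. The posts stand 68 mm from the axis, at 60, 180 (this one) and 300 degrees about z from the carousel's x axis. Small grey dots near the rim are shallow blind tube pockets, without function here.
- hole (a point): One of the carousel's three alike through holes, 16 mm across: its centre at the plate's underside. They lie 45 mm from the axis at 0 (this one), 120 and 240 degrees from the carousel's x axis, midway between the posts. In line with the studs within about 2 degrees, the carousel drops 8 mm by its own weight, onto the collar. Any of the three ways round will do.
- drive_seat (a point): Drive unit, fixed: light grey housing 210 x 210 x 70 mm with a dark, flat three-armed driver on it. Point on the spindle's axis at the driver's top face, 80 mm above the table, where the carousel's underside rests when home; z up. Spindle 20 mm across, 32 mm tall; round it a stiff black collar, 36 mm across, stands 12 mm above the seat and slides down flush when pressed.
- stud_top (a point): Top of one of the drive's three alike fixed steel studs, 12 mm across, 20 mm tall above the seat, domed. They stand 45 mm from the axis at 0 (this one), 120 and 240 degrees from drive_seat's x axis, one on each arm of the driver. The arms run 122 mm out, past the carousel's rim, so they show from above where the hidden studs are.
- tube_rack_mid (a point): bystander: light blue tube rack, 85 x 160 x 50 mm, with a few capped tubes up to 87 mm high; point at the block's centre, long side along y. To be left alone.
- waste_tub_mid (a point): bystander: open yellow tub, 110 mm across the rim and 115 mm high; point on its axis, half-way up. To be left alone.
- tip_box_mid (a point): bystander: white box of pipette tips, 100 x 130 x 45 mm; point at its centre. To be left alone.

How it is judged:
At the end, for the whole second after the job is handed in: The carousel is on the spindle with all three studs in its holes, its underside within 2.5 mm of the seat (centre point less than 23.5 mm above it), centred within 5 mm, flat within 0.06 rad, and at rest (z of carousel_mid in the frame of drive_seat below 0.0235 m and horizontal distance between carousel_mid and drive_seat below 0.005 m and angle between the z axis of carousel_mid and the z axis of drive_seat, either way round below 0.06 rad and linear speed of carousel below 0.02 m/s); the robot touches nothing.
It fails at once if the tube rack is shifted by more than 30 mm (distance of tube_rack_mid from where it was at the start of the episode above 0.03 m).
It fails at once if the yellow tub is shifted by more than 30 mm (distance of waste_tub_mid from where it was at the start of the episode above 0.03 m).
It fails at once if the tip box is shifted by more than 30 mm (distance of tip_box_mid from where it was at the start of the episode above 0.03 m).
It also fails if it takes over 38 s, if anything falls off the work surface, if the arm or the gripper's body presses on something with over 40 N, if the wrist force passes 120 N, or if a joint passes its speed limit or range.

ROBOT

A 6-joint arm with a two-finger parallel gripper is mounted at the origin on the work surface. World frame = base frame: x ahead of the robot, y to its left, z up, the work surface at z = 0. Lengths are in m, angles in rad, forces in N, time in s.
With the tool pointing down it reaches from about 0.35 to 0.85 m from the base axis. Payload 8.1 kg.
Tool frame: the origin (TCP) lies on the mounting face of the last link; the fingertips stand 186 mm ahead of it and the grasp point (between the pads) lies 167 mm ahead of it (grip_point_offset is the distance from the TCP to the grasp point, in m); z points along the fingers, y is the direction in which the jaws open and shut (so a half turn about z gives the same grasp; the last joint's range is limited). The gripper opens to 93 mm and grips with 3 to 60 N. Pads are 15 mm wide; open, the fingers measure 128 mm over their backs; the gripper's body (75 mm by 188 mm) begins 65 mm behind the grasp point.
Start: joints at [-1.286, 0.13, 1.488, -0, 1.523, -0.085], TCP at [0.217, -0.559, 0.405] pointing down, gripper open.
Joint ranges: [-2.96, 2.96], [-0.89, 2.26], [0.02, 2.5], [-1.34, 4.48], [0, 2.73], [-2.66, 2.66]. Speed limits (rad/s): [2.39, 2.39, 2.79, 3.14, 3.14, 3.14].

INTERFACE

Orientations are given as a rotation vector (axis times angle).
In Python, from plant import read_state, read_camera, close_job, grip_point_offset gives the robot as it stands.
- The arm moves only by the shell command python3 -m creep 'ROWS' [OPENING] [FORCE]. ROWS is JSON, a list of rows, each a list of 2 entries, a list of its own where there are three numbers: the shift along the tool's x, y, z in cm, then the turn, a rotation vector about the tool's x, y, z in degrees. In form: [[[tx, ty, tz], [rx, ry, rz]], ...]. A call has 1 to 12 rows; each row shifts and turns the commanded pose from where the row before left it, along the tool's axes as they then stand; what a row does not reach is not made up. A row lasts 1/12 s, in which the tool goes at most 41.7 mm and 7.16 degrees, less where a joint would pass 70% of its speed; a pose out of reach is approached as far as the arm can. A call is refused whole if a number of a shift passes 4.17 or a number of a turn 7.16, either way. A call with a gripper value outside its range is refused whole. OPENING is the opening in per cent of the stroke, from 0 (shut) to 100 (fully open), set as the call begins (- or left out, the last holds). The fingers move at their own pace and stop on an object; FORCE is the grip in N (left out, the last holds). Time passes only in rows, so rows that do not move let the fingers close. It gives the time, the measured TCP pose, the force and the opening at its end, in the units of the state.
- read_state(): the state, without advancing time (a new reading comes with each control period).
- read_camera(name): name is "side" or "top"; returns a dict with "img" (400x640x3 uint8, red, green, blue), "K" (3x3 intrinsics, pixels), "T" (4x4, takes a point from camera to world coordinates). Camera axes: x right, y down, z forward; pixel columns grow to the right and rows downward; lengths in m; the calibration is good to about 2 mm. A picture is of the moment at which its call begins. There is no depth.
- close_job(): hands the job in, once; it reports no verdict.
The state is a dict: "t": time; "q": joint angles; "dq": joint speeds; "joint_torque": joint torques, N m; "tool_pos": TCP position; "orientation": TCP orientation; "force": force on the tool from outside, world axes, zero at the start; "wrist_torque": the same for the moment, N m; "opening": finger opening in m.
Only numpy, scipy, OpenCV 4.12 (cv2) and the standard library are available. Lean on these libraries where they do the work, as an engineer would, in place of code of your own. Each camera call takes 0.05 s, during which the arm holds its last target.

## Working session

There is one attempt and no reset: what is moved stays moved. The work goes in short steps, Python scripts to look and compute and a shell command to move; the robot and the scene stay as the last step left them, time stands still between calls to the robot, and variables do not carry over. Pictures are saved under pics/ and viewed, and the job is handed in when it is done.

```bash
ls; mkdir -p pics; python3 - <<'E'
from plant import *
import cv2
print(read_state(), grip_point_offset)
for n in ("side","top"):
    c=read_camera(n); cv2.imwrite(f"pics/{n}0.png",c["img"][:,:,::-1]); print(n,c["K"],c["T"])
E
```

```text
pics
{'t': 0.0, 'q': array([-1.28638693e+00,  1.31152742e-01,  1.48932189e+00,  1.68568342e-05,
        1.52298738e+00, -8.53854898e-02]), 'dq': array([ 1.45798876e-04, -5.73542748e-04, -2.23050828e-04,  7.76892282e-05,
       -1.06012486e-04,  4.36706159e-04]), 'joint_torque': array([ 2.22175986e-03, -5.59834063e+01, -4.91760314e+01,  7.70500582e-02,
        3.54400172e-02, -1.88161939e-04]), 'tool_pos': array([ 0.21681892, -0.55919742,  0.40366876]), 'orientation': array([-3.08621473e+00, -5.77224827e-01,  2.65249662e-04]), 'force': array([0.92576309, 0.50330949, 0.09431453]), 'wrist_torque': array([-0.00398243, -0.04195805, -0.02922361]), 'opening': 0.09320248454847838} 0.1673
side [[367.90932335   0.         321.87459573]
 [  0.         367.90932335 200.89098141]
 [  0.           0.           1.        ]] [[-0.96639611 -0.15050992  0.20838743  0.31537676]
 [-0.25700506  0.58209268 -0.77143795  0.76498772]
 [-0.00519174 -0.79907126 -0.60121392  0.74765259]
 [ 0.          0.          0.          1.        ]]
top [[417.88036978   0.         306.69596292]
 [  0.         417.88036978 200.15480198]
 [  0.           0.           1.        ]] [[ 0.02076345 -0.99376599  0.10953559  0.40253945]
 [-0.99964655 -0.02245499 -0.01423186 -0.00430474]
 [ 0.01660276 -0.10920137 -0.99388098  1.41182864]
 [ 0.          0.          0.          1.        ]]
```

View pics/side0.png

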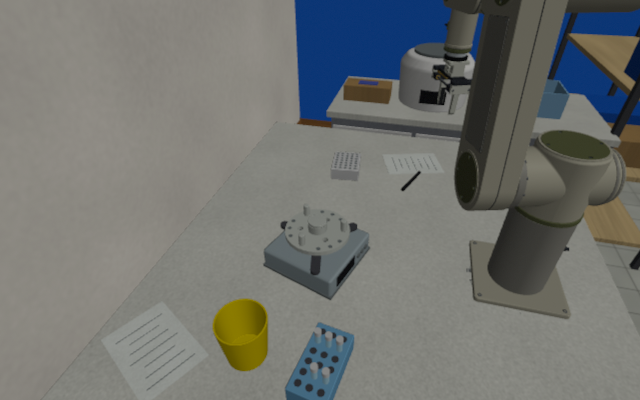

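View pics/top0.png

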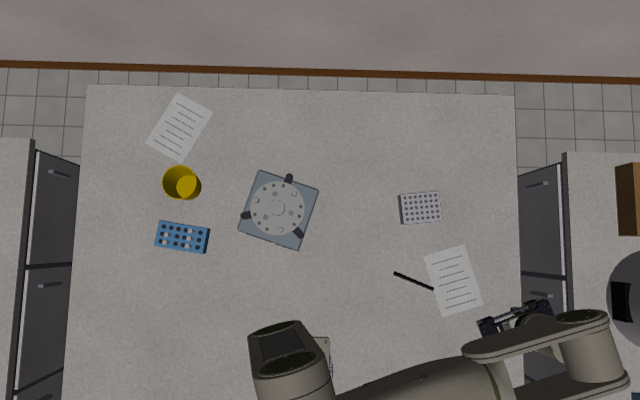

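```bash
python3 - <<'E'
import cv2
a=cv2.imread("pics/top0.png"); b=cv2.imread("pics/side0.png")
cv2.imwrite("pics/top0z.png",cv2.resize(a[100:300,180:420],None,fx=3.3,fy=3,interpolation=cv2.INTER_CUBIC)[:600,:800])
E
```

```text
(no output)
```

The side view shows the carousel at about (317,228), with the tub at (243,335) and the rack at (321,363). In the top view the carousel is at about (278,207), with driver arms at (289,179), (246,215) and (298,233). Next I'll zoom in on both.

```bash
python3 - <<'E'
import cv2
a=cv2.imread("pics/top0.png"); b=cv2.imread("pics/side0.png")
cv2.imwrite("pics/top0y.png",cv2.resize(a[160:260,225:335],None,fx=6,fy=6,interpolation=cv2.INTER_CUBIC))
cv2.imwrite("pics/side0y.png",cv2.resize(b[195:300,255:380],None,fx=5.5,fy=5.5,interpolation=cv2.INTER_CUBIC))
E
```

```text
(no output)
```

View pics/top0y.png

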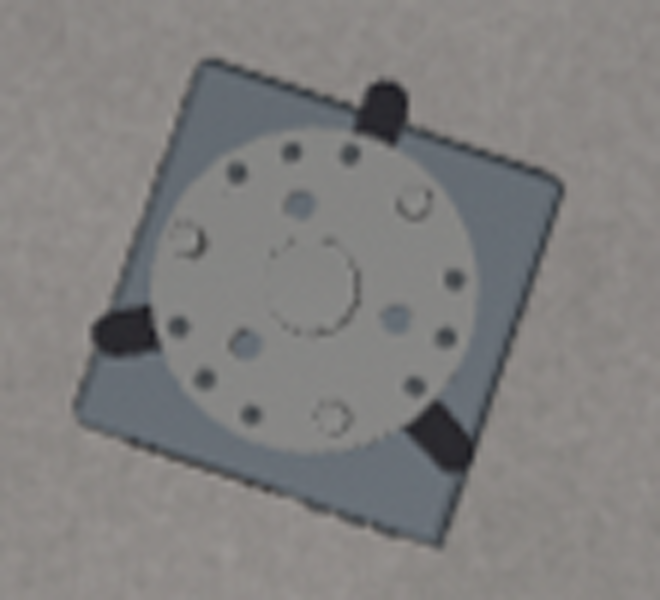

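View pics/side0y.png

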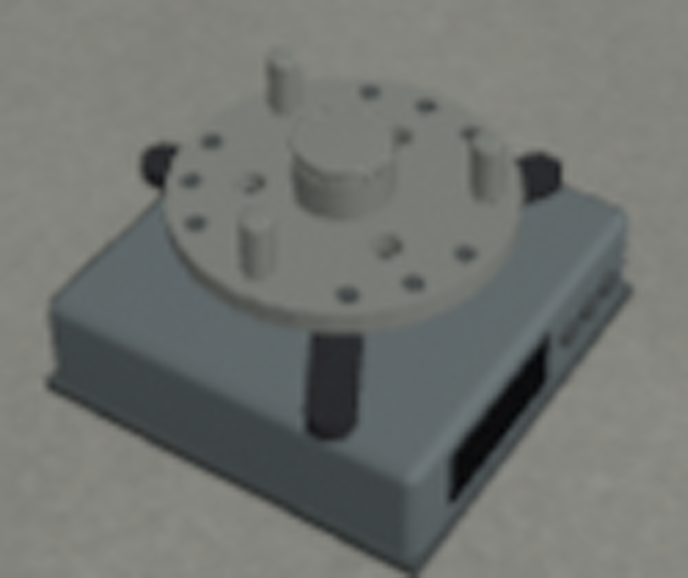

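```bash
cat > h.py <<'E'
import numpy as np, cv2
from scipy.optimize import least_squares
def proj(c,P):
    P=np.atleast_2d(P); q=(P-c["T"][:3,3])@c["T"][:3,:3]; u=q@c["K"].T; return u[:,:2]/u[:,2:]
def tri(cs,uvs):
    A=[]
    for c,uv in zip(cs,uvs):
        M=c["K"]@np.linalg.inv(c["T"])[:3]
        A+= [uv[0]*M[2]-M[0], uv[1]*M[2]-M[1]]
    v=np.linalg.svd(np.array(A))[2][-1]; return v[:3]/v[3]
E
python3 - <<'E'
from h import *; from plant import *
ct=read_camera("top"); cs=read_camera("side")
T=lambda p:np.array([225+(p[0]+.5)/6-.5,160+(p[1]+.5)/6-.5])
S=lambda p:np.array([255+(p[0]+.5)/5.5-.5,195+(p[1]+.5)/5.5-.5])
pts={"hub":((313,287),(344,141)),"pA":((415,200),(283,55)),"pB":((187,238),(257,215)),"pC":((333,416),(487,142)),
"hA":((300,204),(250,183)),"hB":((246,344),(388,247)),"hC":((397,319),(402,135)),
"aA":((387,82),(145,160)),"aB":((95,337),(330,437)),"aC":((467,463),(560,175))}
R={}
for k,(a,b) in pts.items():
    R[k]=tri([ct,cs],[T(a),S(b)]); print(k,R[k].round(4))
h=R["hub"]
for k in R:
    d=R[k]-h; print(k,"r",np.hypot(d[0],d[1]).round(4),"ang",np.degrees(np.arctan2(d[1],d[0])).round(1))
# rack/tub/box rough
print(read_state()["tool_pos"])
# model fit; x=[cx,cy,zunderside,ang,angdrive]
def model(x):
    o=[]
    c=np.array([x[0],x[1],0]); 
    P={"hub":c+[0,0,x[2]+.042]}
    for i,n in enumerate("ABC"):
        a=x[3]+np.radians(60+[ -60+0,60,180][i]); P["p"+n]=c+[.068*np.cos(a),.068*np.sin(a),x[2]+.044]
        a=x[3]+np.radians(60+[0,120,240][i]); P["h"+n]=c+[.045*np.cos(a),.045*np.sin(a),x[2]+.012]
        a=x[4]+np.radians([0,120,240][i]); P["a"+n]=c+[.122*np.cos(a),.122*np.sin(a),x[5]]
    return P
def res(x):
    P=model(x);o=[]
    for k,(a,b) in pts.items():
        o+=list(proj(ct,P[k])[0]-T(a))+list(proj(cs,P[k])[0]-S(b))
    return np.array(o)
best=None
for a0 in (-40,-60,-20):
  s=least_squares(res,[h[0],h[1],.1,np.radians(a0),np.radians(-10),.08],loss="soft_l1")
  if best is None or s.cost<best.cost: best=s
x=best.x;print(x[:3].round(4),np.degrees(x[3:5]).round(2),x[5],best.cost); print(dict(zip(pts,res(x).reshape(-1,4).round(2).tolist())))
E
```

```text
hub [0.5176 0.0683 0.14  ]
pA [0.5627 0.0174 0.1442]
pB [0.5403 0.1325 0.1447]
pC [0.4521 0.0562 0.1434]
hA [0.5627 0.0777 0.1123]
hB [0.4887 0.1036 0.1116]
hC [0.5026 0.0255 0.1126]
aA [0.6344 0.0349 0.076 ]
aB [0.4933 0.1874 0.0726]
aC [ 0.4295 -0.0126  0.0707]
hub r 0.0 ang 0.0
pA r 0.068 ang -48.4
pB r 0.0681 ang 70.5
pC r 0.0666 ang -169.5
hA r 0.0461 ang 11.8
hB r 0.0456 ang 129.3
hC r 0.0453 ang -109.3
aA r 0.1215 ang -15.9
aB r 0.1215 ang 101.5
aC r 0.1196 ang -137.4
[ 0.21685809 -0.5592946   0.40407202]
[0.5179 0.0689 0.0998] [-49.21 -17.6 ] 0.07259145955559006 5.422073616473175
{'hub': [-0.18, 0.09, -0.59, -0.46], 'pA': [0.05, 0.43, -0.27, 0.07], 'pB': [-0.1, 0.42, -0.68, 0.34], 'pC': [0.02, 0.6, -0.02, -0.13], 'hA': [0.22, 0.69, -0.45, -0.02], 'hB': [0.28, 0.64, -0.82, -0.34], 'hC': [-0.15, 0.67, -1.45, 0.27], 'aA': [1.06, 0.78, -0.28, 0.17], 'aB': [-0.13, 1.06, -0.42, 0.22], 'aC': [0.33, 1.42, -0.63, -0.72]}
```

```bash
cat >> h.py <<'E'
from scipy.spatial.transform import Rotation as Ro
def rel(target):
    from plant import read_state
    s=read_state(); R=Ro.from_rotvec(s["orientation"]).as_matrix()
    print("t",round(s["t"],2),"pos",s["tool_pos"].round(4),"F",s["force"].round(1),"tq",s["wrist_torque"].round(2),"open",round(s["opening"],4),"q",s["q"].round(2))
    print("jaw ang",np.degrees(np.arctan2(R[1,1],R[0,1])).round(2),"z axis",R[:,2].round(4))
    print("target shift in tool axes cm",(R.T@(np.array(target)-s["tool_pos"])*100).round(2))
E
python3 - <<'E'
from h import *
rel([.518,.069,.345])
from plant import read_state
s=read_state();R=Ro.from_rotvec(s["orientation"])
for th in (41,-19,101,-139,161,-79):
    a=np.degrees(np.arctan2(R.as_matrix()[1,1],R.as_matrix()[0,1])); d=(th-a+180)%360-180
    # down-tool: tool turn = -d ; shift after the turn
    R2=R*Ro.from_rotvec([0,0,-np.radians(d)])
    print(th,"tool rz",-d,"shift",(R2.inv().apply(np.array([.518,.069,.345])-s["tool_pos"])*100).round(2))
E
```

```text
t 0.2 pos [ 0.2169 -0.5593  0.4041] F [ 0.4 -0.3  0.2] tq [-0.03  0.01 -0.09] open 0.0927 q [-1.29  0.13  1.49  0.    1.52 -0.09]
jaw ang -68.81 z axis [-3.0e-04  1.1e-03 -1.0e+00]
target shift in tool axes cm [ 50.79 -47.69   5.97]
41 tool rz -109.81150286099228 shift [27.66 63.94  5.97]
-19 tool rz -49.81150286099228 shift [69.21  8.02  5.97]
101 tool rz -169.81150286099228 shift [-41.55  55.92   5.97]
-139 tool rz 70.18849713900774 shift [-27.66 -63.94   5.97]
161 tool rz 130.18849713900772 shift [-69.21  -8.02   5.97]
-79 tool rz 10.188497139007723 shift [ 41.55 -55.92   5.97]
```

```bash
python3 -m creep '[[[0,0,0.4],[0,0,-7.1]],[[0,0,0.4],[0,0,-7.1]],[[0,0,0.4],[0,0,-7.1]],[[0,0,0.4],[0,0,-7.1]],[[0,0,0.4],[0,0,-7.1]],[[0,0,0.4],[0,0,-7.1]],[[0,0,0.4],[0,0,-7.1]],[[3.5,0.4,0],[0,0,0]],[[3.5,0.4,0],[0,0,0]],[[3.5,0.4,0],[0,0,0]],[[3.5,0.4,0],[0,0,0]],[[3.5,0.4,0],[0,0,0]]]' 100 10
python3 -c "
from h import *
rel([.518,.069,.345])"
```

```text
t: 1.2
tool_pos: [0.2934, -0.3991, 0.3764]
orientation: [-2.56, -1.821, -0.0]
force: [0.6, 0.2, 0.3]
opening: 0.0927
t 1.2 pos [ 0.2934 -0.3991  0.3764] F [0.6 0.2 0.3] tq [-0.07 -0.13 -0.03] open 0.0927 q [-1.04 -0.14  1.81  0.    1.47 -0.71]
jaw ang -19.14 z axis [-1.e-04  4.e-04 -1.e+00]
target shift in tool axes cm [51.59  5.87  3.16]
```

```bash
python3 -m creep '[[[4.1,0.5,0],[0,0,0]],[[4.1,0.5,0],[0,0,0]],[[4.1,0.5,0],[0,0,0]],[[4.1,0.5,0],[0,0,0]],[[4.1,0.5,0],[0,0,0]],[[4.1,0.5,0],[0,0,0]],[[4.1,0.5,0],[0,0,0]],[[4.1,0.5,0],[0,0,0]],[[4.1,0.5,0],[0,0,0]],[[4.1,0.5,0],[0,0,0]],[[4.1,0.5,0],[0,0,0]],[[2.5,0.3,0],[0,0,0]]]'
python3 -c "
from h import *
rel([.518,.069,.345])"
```

```text
t: 2.2
tool_pos: [0.5045, 0.0336, 0.3767]
orientation: [-2.557, -1.824, -0.002]
force: [-0.1, -0.1, -0.3]
opening: 0.0928
t 2.2 pos [0.5045 0.0336 0.3767] F [-0.1 -0.1 -0.3] tq [-0.03 -0.08 -0.01] open 0.0928 q [-0.04 -0.11  1.78  0.    1.47  0.3 ]
jaw ang -19.0 z axis [ 5.e-04  1.e-03 -1.e+00]
target shift in tool axes cm [3.78 0.13 3.17]
```

```bash
python3 -m creep '[[[2,0.1,0],[0,0,0]],[[1,0,0],[0,0,0]],[[0,0,0],[0,0,0]],[[0,0,0],[0,0,0]]]'
python3 -c "
from h import *
rel([.518,.069,.303])
from plant import read_camera
for n,(y,x) in dict(top=(140,205),side=(130,230)).items():
    c=read_camera(n);cv2.imwrite(f'pics/{n}1.png',cv2.resize(c['img'][y:y+150,x:x+180,::-1],None,fx=4,fy=4,interpolation=cv2.INTER_CUBIC))
"
```

```text
t: 2.53
tool_pos: [0.5143, 0.0579, 0.3765]
orientation: [-2.559, -1.823, 0.001]
force: [-0.4, 0.1, 0.4]
opening: 0.0928
t 2.53 pos [0.5143 0.0579 0.3765] F [-0.4  0.1  0.4] tq [ 0.02 -0.05 -0.03] open 0.0928 q [ 0.01 -0.08  1.75 -0.    1.47  0.35]
jaw ang -19.07 z axis [-7.e-04 -5.e-04 -1.e+00]
target shift in tool axes cm [ 1.18 -0.01  7.35]
```

View pics/top1.png

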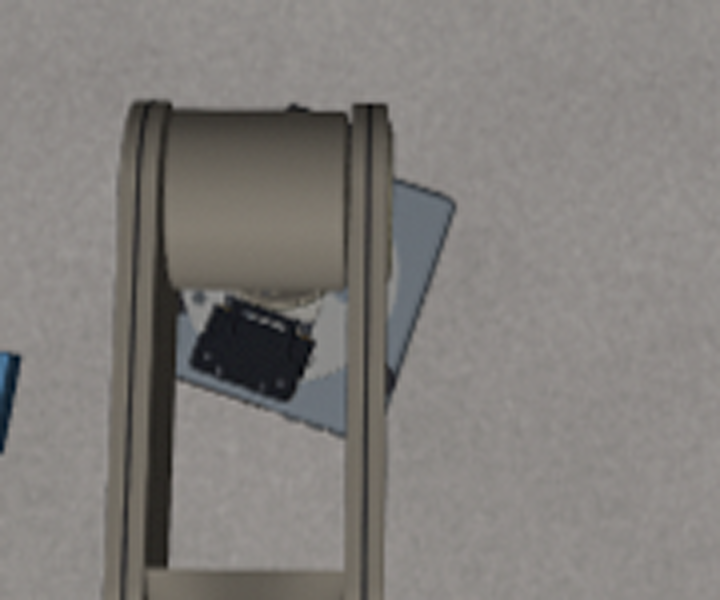

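View pics/side1.png

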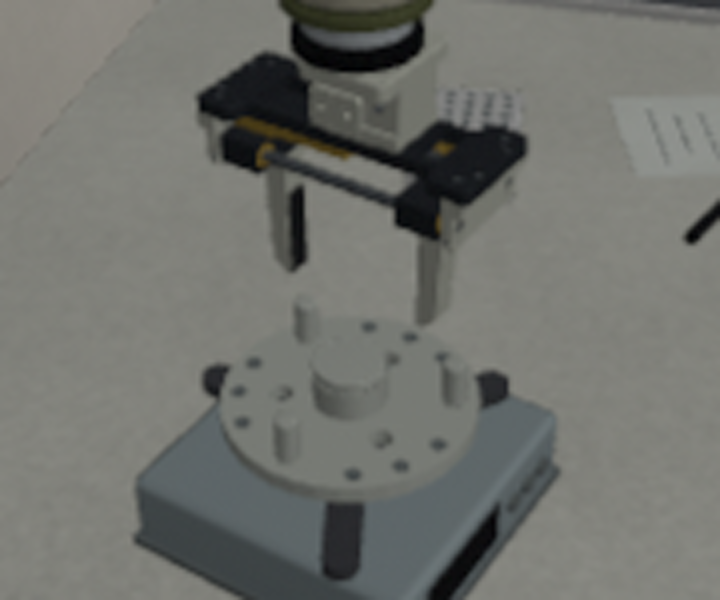

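The side view shows the open fingers above the plate, straddling the hub (crop 348,375), and clear of the posts. In the top view the arm hides the carousel. I'll centre over the hub and lower.

```bash
python3 -m creep '[[[0.6,0,0],[0,0,0]],[[0.6,0,0],[0,0,0]],[[0,0,1.2],[0,0,0]],[[0,0,1.2],[0,0,0]],[[0,0,1.2],[0,0,0]],[[0,0,0.8],[0,0,0]],[[0,0,0],[0,0,0]],[[0,0,0],[0,0,0]]]'
python3 -c "
from h import *
rel([.518,.069,.304])
from plant import read_camera
for n,(y,x) in dict(side=(130,230)).items():
    c=read_camera(n);cv2.imwrite(f'pics/{n}2.png',cv2.resize(c['img'][y:y+150,x:x+180,::-1],None,fx=4,fy=4,interpolation=cv2.INTER_CUBIC))
"
```

```text
t: 3.3
tool_pos: [0.518, 0.0694, 0.3314]
orientation: [-2.558, -1.821, 0.003]
force: [0.1, 0.5, -0.1]
opening: 0.0932
t 3.3 pos [0.518  0.0694 0.3314] F [ 0.1  0.5 -0.1] tq [-0.04 -0.06  0.04] open 0.0932 q [ 0.04 -0.03  1.79 -0.    1.38  0.37]
jaw ang -19.12 z axis [-2.4e-03 -1.0e-04 -1.0e+00]
target shift in tool axes cm [-0.03  0.02  2.74]
```

View pics/side2.png

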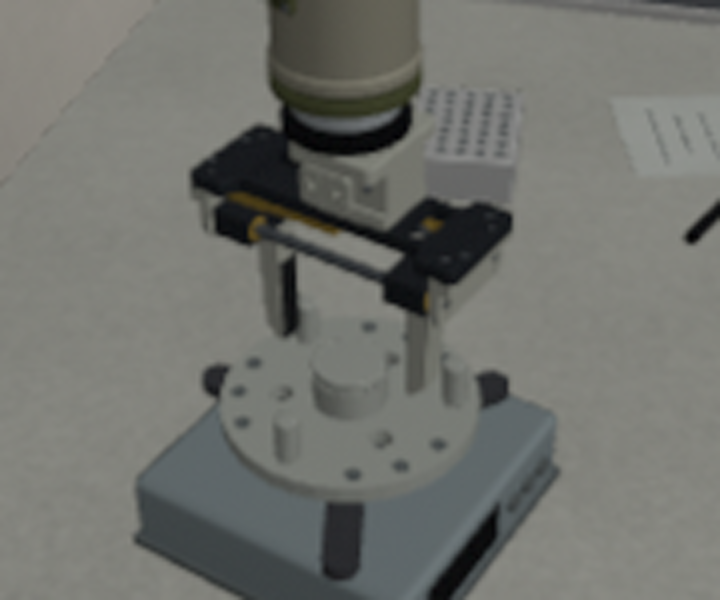

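The fingers sit on either side of the hub, clear of the posts (crop 305,325 and 452,380). I'll lower the rest of the way and close gently.

```bash
python3 -m creep '[[[0,0,0.9],[0,0,0]],[[0,0,0.9],[0,0,0]],[[0,0,0.9],[0,0,0]],[[0,0,0],[0,0,0]]]' && python3 -m creep '[[[0,0,0],[0,0,0]],[[0,0,0],[0,0,0]],[[0,0,0],[0,0,0]],[[0,0,0],[0,0,0]],[[0,0,0],[0,0,0]],[[0,0,0],[0,0,0]],[[0,0,0],[0,0,0]]]' 20 12
python3 -c "
from h import *
rel([.518,.069,.304])
"
```

```text
t: 3.68
tool_pos: [0.5175, 0.0695, 0.303]
orientation: [-2.558, -1.821, 0.005]
force: [-0.7, 0.3, -0.9]
opening: 0.093
t: 4.27
tool_pos: [0.5185, 0.0695, 0.3059]
orientation: [2.559, 1.822, 0.0]
force: [0.3, -0.5, 0.2]
opening: 0.0512
t 4.27 pos [0.5185 0.0695 0.3059] F [ 0.3 -0.5  0.2] tq [-0.02 -0.09  0.02] open 0.0512 q [ 0.04 -0.01  1.82  0.    1.33  0.37]
jaw ang -19.11 z axis [ 3.e-04  0.e+00 -1.e+00]
target shift in tool axes cm [-0.06 -0.03  0.19]
```

```bash
python3 -m creep '[[[0,0,0],[0,0,0]],[[0,0,0],[0,0,0]],[[0,0,0],[0,0,0]]]'; python3 -m creep '[[[0,0,0],[0,0,6]],[[0,0,0],[0,0,6]],[[0,0,0],[0,0,6]],[[0,0,0],[0,0,4]],[[0,0,0],[0,0,0]],[[0,0,0],[0,0,0]]]'
python3 -c "
from h import *
rel([.518,.069,.304])
from plant import read_camera
for n,(y,x) in dict(side=(130,230)).items():
    c=read_camera(n);cv2.imwrite(f'pics/{n}3.png',cv2.resize(c['img'][y:y+150,x:x+180,::-1],None,fx=4,fy=4,interpolation=cv2.INTER_CUBIC))
"
```

```text
t: 4.52
tool_pos: [0.5185, 0.0695, 0.3059]
orientation: [2.559, 1.822, 0.0]
force: [-0.8, 0.1, 1.4]
opening: 0.0475
t: 5.02
tool_pos: [0.5184, 0.0694, 0.3055]
orientation: [2.858, 1.303, -0.0]
force: [1.0, -1.7, -1.8]
opening: 0.0475
t 5.02 pos [0.5184 0.0694 0.3055] F [ 1.  -1.7 -1.8] tq [-0.15 -0.34 -0.09] open 0.0475 q [ 0.04 -0.01  1.82 -0.    1.33  0.75]
jaw ang -40.98 z axis [-1.e-04 -3.e-04 -1.e+00]
target shift in tool axes cm [-0.06 -0.01  0.15]
```

View pics/side3.png

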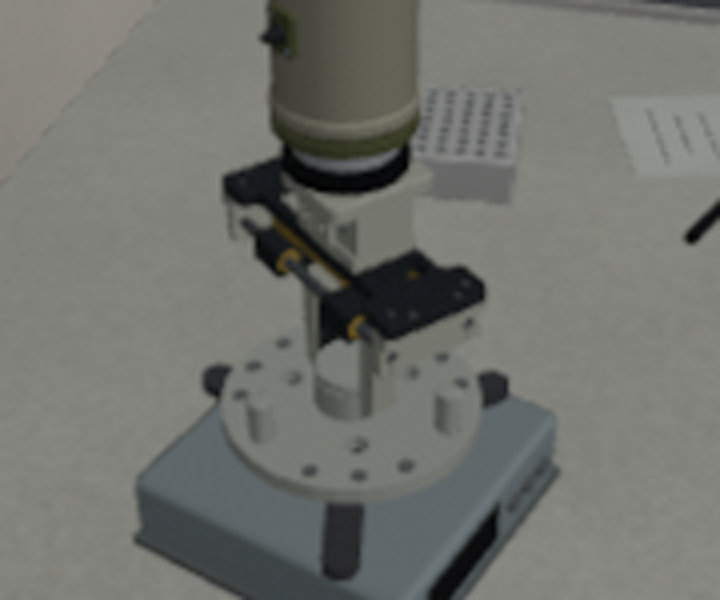

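The carousel turned with the gripper by 22°: the front hole is now at crop (358,446), closing on the front arm at (345,540). I'll turn the last 6.5° or so and release.

```bash
python3 -m creep '[[[0,0,0],[0,0,3]],[[0,0,0],[0,0,3.4]],[[0,0,0],[0,0,0]],[[0,0,0],[0,0,0]],[[0,0,0],[0,0,0]]]'; python3 -m creep '[[[0,0,0],[0,0,0]],[[0,0,0],[0,0,0]],[[0,0,0],[0,0,0]],[[0,0,0],[0,0,0]]]' 75
python3 -c "
from h import *
rel([.518,.069,.304])
from plant import read_camera
for n,(y,x) in dict(side=(195,255)).items():
    c=read_camera(n);cv2.imwrite(f'pics/{n}4.png',cv2.resize(c['img'][y:y+105,x:x+125,::-1],None,fx=5.5,fy=5.5,interpolation=cv2.INTER_CUBIC))
"
```

```text
t: 5.48
tool_pos: [0.5185, 0.0695, 0.3056]
orientation: [2.926, 1.142, 0.0]
force: [3.3, -0.8, -4.1]
opening: 0.048
t: 5.82
tool_pos: [0.5184, 0.0695, 0.3059]
orientation: [-2.928, -1.139, -0.0]
force: [-0.9, 0.4, -0.2]
opening: 0.0678
t 5.82 pos [0.5184 0.0695 0.3059] F [-0.9  0.4 -0.2] tq [ 0.04 -0.05 -0.01] open 0.0678 q [ 0.04 -0.01  1.82  0.    1.33  0.86]
jaw ang -47.48 z axis [-0.e+00  1.e-04 -1.e+00]
target shift in tool axes cm [-0.07  0.01  0.19]
```

View pics/side4.png

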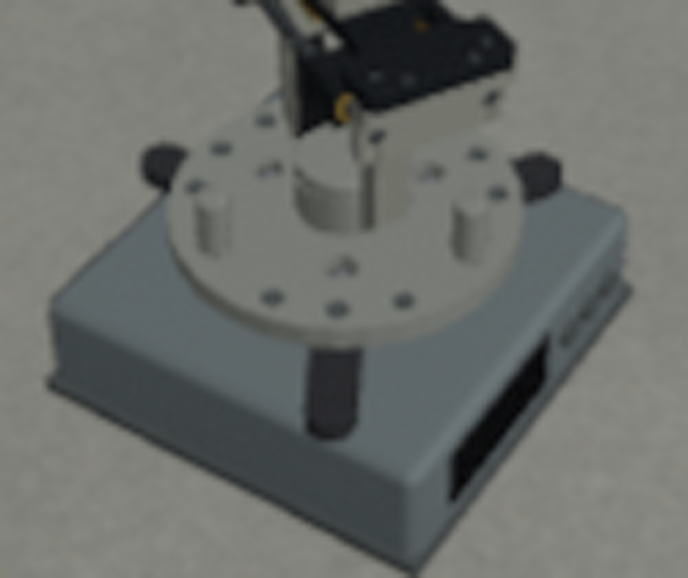

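The plate's front lower edge moved from about y=330 to 348 in the crop, and stud tops show in the holes at (343,266), (270,168) and (432,173). It has dropped onto the collar. I'll raise the tool, shut the fingers and measure before pressing.

```bash
python3 -m creep '[[[0,0,0],[0,0,0]],[[0,0,-1],[0,0,0]],[[0,0,-1.5],[0,0,0]],[[0,0,-1.5],[0,0,0]],[[0,0,-1],[0,0,0]],[[0,0,0],[0,0,0]]]' 100;  python3 -m creep '[[[0,0,0],[0,0,0]],[[0,0,0],[0,0,0]],[[0,0,0],[0,0,0]],[[0,0,0],[0,0,0]],[[0,0,0],[0,0,0]],[[0,0,0],[0,0,0]],[[0,0,0],[0,0,0]],[[0,0,0],[0,0,0]],[[0,0,0],[0,0,0]],[[0,0,0],[0,0,0]],[[0,0,0],[0,0,0]],[[0,0,0],[0,0,0]]]' 0 30
python3 -c "
from h import *
rel([.518,.069,.322])
from plant import read_camera
for n,(y,x) in dict(side=(195,255)).items():
    c=read_camera(n);cv2.imwrite(f'pics/{n}5.png',cv2.resize(c['img'][y:y+105,x:x+125,::-1],None,fx=5.5,fy=5.5,interpolation=cv2.INTER_CUBIC))
"
```

```text
t: 6.37
tool_pos: [0.5193, 0.0696, 0.3592]
orientation: [2.927, 1.138, 0.007]
force: [1.0, 0.3, 0.3]
opening: 0.0921
t: 7.37
tool_pos: [0.5184, 0.0695, 0.3558]
orientation: [-2.928, -1.138, -0.0]
force: [1.1, 0.4, -0.2]
opening: 0.0177
t 7.37 pos [0.5184 0.0695 0.3558] F [ 1.1  0.4 -0.2] tq [-0.02 -0.03 -0.02] open 0.0177 q [ 0.04 -0.05  1.76  0.    1.43  0.86]
jaw ang -47.51 z axis [ 0.  0. -1.]
target shift in tool axes cm [-0.07  0.01  3.38]
```

View pics/side5.png

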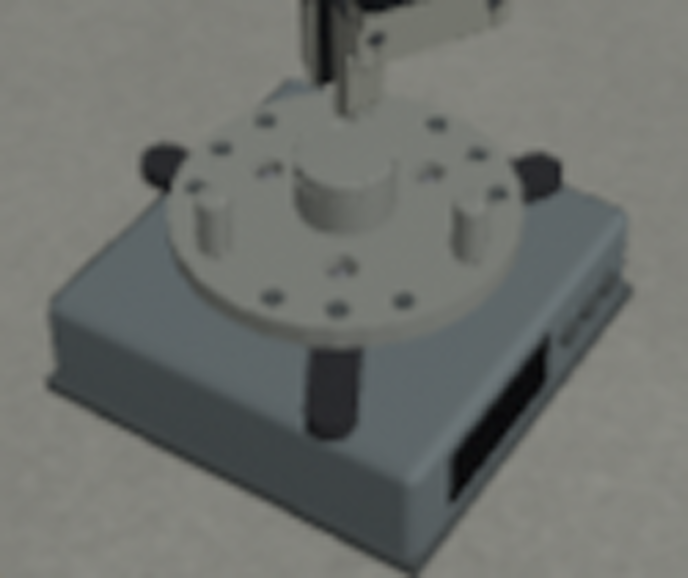

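The hub top is at crop (344,154), about 13 crop px below where it started, which is roughly the 8 mm drop. The studs are visible in the holes. I'll approach to just above the hub while the fingers finish closing, then press in small steps.

```bash
python3 -m creep '[[[0,0,0.6],[0,0,0]],[[0,0,0.6],[0,0,0]],[[0,0,0.6],[0,0,0]],[[0,0,0.6],[0,0,0]],[[0,0,0.6],[0,0,0]],[[0,0,0.2],[0,0,0]],[[0,0,0],[0,0,0]],[[0,0,0],[0,0,0]],[[0,0,0],[0,0,0]]]'
python3 -m creep '[[[0,0,0.2],[0,0,0]],[[0,0,0.2],[0,0,0]],[[0,0,0],[0,0,0]]]'
python3 -m creep '[[[0,0,0.2],[0,0,0]],[[0,0,0.2],[0,0,0]],[[0,0,0],[0,0,0]]]'
```

```text
t: 8.17
tool_pos: [0.5186, 0.0695, 0.3241]
orientation: [2.928, 1.138, 0.001]
force: [-0.7, -0.4, 0.4]
opening: 0.0008
t: 8.42
tool_pos: [0.5185, 0.0695, 0.3197]
orientation: [2.928, 1.138, 0.001]
force: [0.1, -0.3, 0.0]
opening: 0.0002
t: 8.67
tool_pos: [0.5186, 0.0695, 0.3164]
orientation: [2.928, 1.138, 0.001]
force: [-1.2, -0.2, 3.5]
opening: 0.0005
```

Contact was at about z=0.318, with the force rising. I'll keep pressing.

```bash
python3 -m creep '[[[0,0,0.2],[0,0,0]],[[0,0,0.2],[0,0,0]],[[0,0,0],[0,0,0]]]'
python3 -m creep '[[[0,0,0.2],[0,0,0]],[[0,0,0.2],[0,0,0]],[[0,0,0],[0,0,0]]]'
python3 -m creep '[[[0,0,0.1],[0,0,0]],[[0,0,0.1],[0,0,0]],[[0,0,0],[0,0,0]]]'
```

```text
t: 8.92
tool_pos: [0.5186, 0.0695, 0.3124]
orientation: [2.928, 1.138, 0.001]
force: [-0.5, -0.5, 4.5]
opening: 0.0005
t: 9.17
tool_pos: [0.5186, 0.0695, 0.3084]
orientation: [2.928, 1.138, 0.001]
force: [-1.6, -1.0, 5.1]
opening: 0.0006
t: 9.42
tool_pos: [0.5186, 0.0696, 0.3083]
orientation: [2.928, 1.138, 0.001]
force: [-11.1, -0.7, 20.0]
opening: 0.0007
```

The tool stopped at 0.3083 (0.308 predicted) and the force jumped to 20 N, so it is on the seat. I'll back off and check.

```bash
python3 -m creep '[[[0,0,-0.3],[0,0,0]],[[0,0,-0.5],[0,0,0]],[[0,0,-1],[0,0,0]],[[0,0,-2],[0,0,0]],[[0,0,-3],[0,0,0]],[[0,0,-3],[0,0,0]],[[-4,0,0],[0,0,0]],[[-4,0,0],[0,0,0]],[[-4,0,0],[0,0,0]],[[-4,0,0],[0,0,0]],[[0,0,0],[0,0,0]],[[0,0,0],[0,0,0]]]'
python3 -m creep '[[[-4,0,0],[0,0,0]],[[-4,0,0],[0,0,0]],[[-4,0,0],[0,0,0]],[[-4,0,0],[0,0,0]],[[0,0,0],[0,0,0]],[[0,0,0],[0,0,0]]]'
python3 -c "
from h import *
rel([.518,.069,.322])
from plant import read_camera
for n,(y,x,f) in dict(side=(195,255,5.5),top=(160,225,6)).items():
    c=read_camera(n);cv2.imwrite(f'pics/{n}6.png',cv2.resize(c['img'][y:y+105,x:x+125,::-1],None,fx=f,fy=f,interpolation=cv2.INTER_CUBIC)[:600])
    cv2.imwrite(f'pics/{n}6f.png',c['img'][:,:,::-1])
"
```

```text
t: 10.42
tool_pos: [0.3995, -0.0397, 0.4046]
orientation: [2.929, 1.133, 0.003]
force: [1.0, -0.4, 0.6]
opening: -0.0
t: 10.92
tool_pos: [0.282, -0.148, 0.4045]
orientation: [2.93, 1.13, 0.002]
force: [0.2, -0.6, 0.3]
opening: 0.0007
t 10.92 pos [ 0.282  -0.148   0.4045] F [ 0.2 -0.6  0.3] tq [-0.02 -0.06 -0.01] open 0.0007 q [-0.65 -0.72  2.18  0.    1.68  0.19]
jaw ang -47.83 z axis [ 1.5e-03 -7.0e-04 -1.0e+00]
target shift in tool axes cm [32.06 -0.25  8.27]
```

View pics/side6.png

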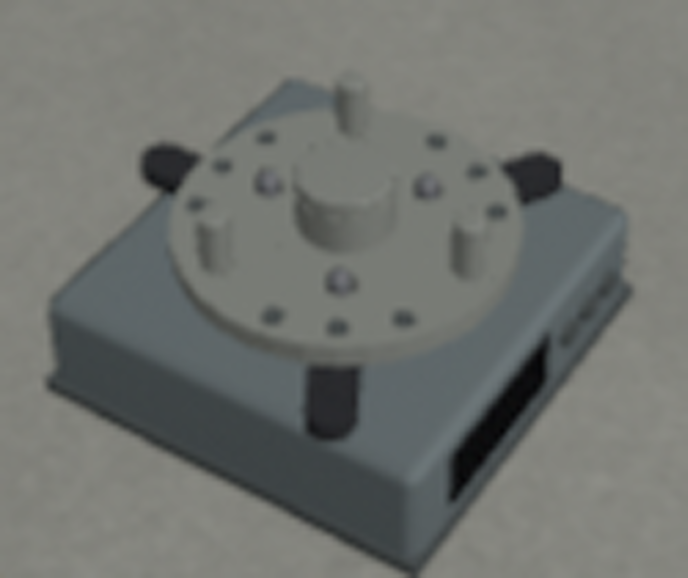

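View pics/top6.png

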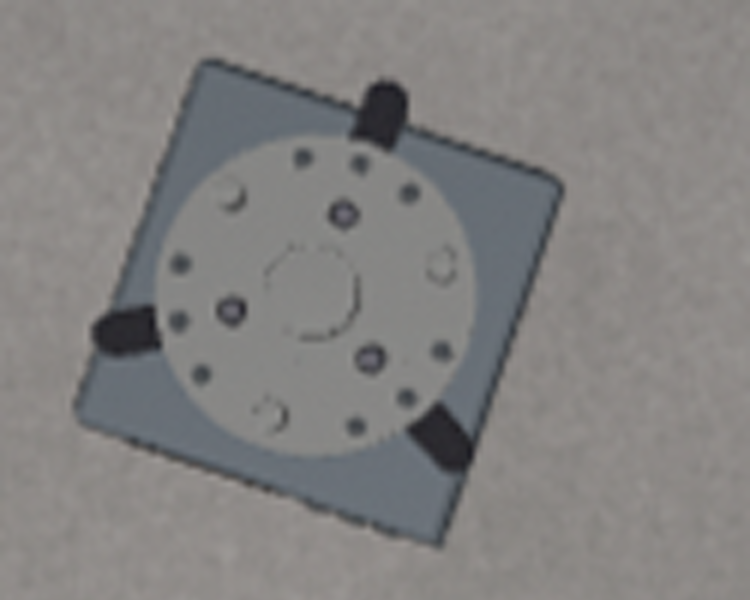

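View pics/top6f.png

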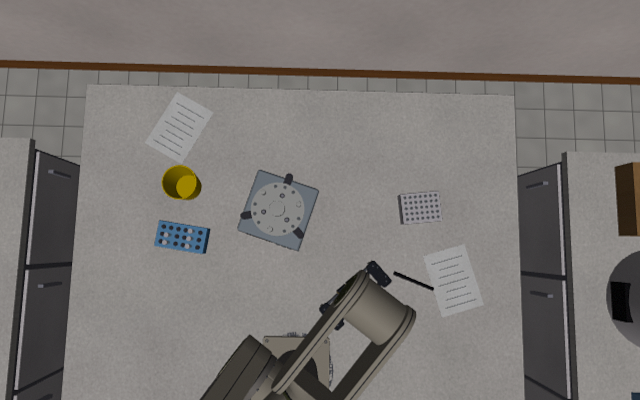

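Stud tops now show in all three holes in both views: top crop (343,214), (231,311), (370,359) and side crop (341,282), (268,183), (428,187). The tub, rack and box haven't moved. I'll check the height numerically.

```bash
python3 - <<'E'
from h import *; from plant import *
ct=read_camera("top"); cs=read_camera("side")
T=lambda p:np.array([225+(p[0]+.5)/6-.5,160+(p[1]+.5)/6-.5])
S=lambda p:np.array([255+(p[0]+.5)/5.5-.5,195+(p[1]+.5)/5.5-.5])
for k,(a,b) in {"hub":((313,292),(345,175)),"pR":((442,264),(351,80)),"pL":((230,192),(214,220)),"pD":((270,414),(471,222))}.items():
    print(k,tri([ct,cs],[T(a),S(b)]).round(4))
# before/after full-frame side differences, bystanders
a=cv2.imread("pics/top0.png").astype(int);b=cv2.imread("pics/top6f.png").astype(int)
for n,(y0,y1,x0,x1) in dict(tub=(160,205,155,208),rack=(215,258,150,215),box=(185,228,394,446)).items(): print(n,abs(a-b)[y0:y1,x0:x1].mean().round(2))
E
```

```text
hub [0.5169 0.0694 0.1201]
pR [0.5324 0.003  0.1236]
pL [0.5678 0.1138 0.119 ]
pD [0.4526 0.0893 0.1226]
tub 1.14
rack 1.25
box 1.34
```

The hub top fell 20 mm, from 0.140 to 0.120, so it is fully home. I'll hand in the job.

```bash
python3 -c "
from plant import *
print(close_job())"
```

```text
the job is handed in; nothing more can be done
None
```

The carousel is down on its drive seat with all three studs in its holes, and the job is handed in. The hand-in gave no verdict. The last motion ended at about 11 s of the 38 s allowed.

**What I did:** The two views put the holes about 28° out of line with the studs. I gripped the hub with 12 N, turned it −28.4° and let go, and it dropped onto the collar. I then shut the fingers and pressed on the hub top. The tool stopped at z = 0.3083 m (0.308 expected) as the force rose to 20 N. I backed the arm clear, and the wrist force then read about zero.

**Last checks:**
- **Height:** The hub top measured 0.140 m before and 0.120 m after, a drop of 20 mm as wanted. Both readings are about 2 mm below the text's heights, which fits the calibration error.
- **Fit:** Stud tops show in all three holes in both views. The hub's centre is within about 2 mm of its starting position.
- **Flatness:** The post tops measured 0.119 to 0.124 m. I put that spread down to picking pixels by eye, and I saw no tilt in the images.
- **Bystanders:** The rack, tub and tip box look unchanged in the before and after top views.
- **Press force:** The slide needed only about 5 N at my readings, not the 10 N stated. These were spot readings taken after each small step, and the stop height and images agree that the carousel is home.

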